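# Hold the curing lamp's shutter at its index mark

### The arm

A 6-joint arm with a two-finger parallel gripper is mounted at the origin on a cart in front of the work surface, level with it; the furniture and walls round the work are solid. World frame = base frame: x ahead of the robot, y to its left, z up, the work surface at z = 0. Lengths are in m, angles in rad, forces in N, time in s.
With the tool pointing down it reaches from about 0.3 to 0.875 m from the base axis. Payload 4.2 kg.
Tool frame: the origin (TCP) lies at the centre of the arm's flange, where the gripper is bolted on; the fingertips stand 173 mm ahead of it and the grasp point (between the pads) lies 155 mm ahead of it; z points along the fingers, y is the line along which they close (so a half turn about z gives the same grasp; the last joint's range is limited). The gripper opens to 85 mm and grips with 20 to 120 N. Pads are 22 mm wide; open, the fingers measure 114 mm over their backs; the gripper's body (76 mm by 85 mm) begins 54 mm behind the grasp point. The pads swing forward as they close: fully open they stand 13 mm farther back than shut.
Start: joints at [-1.298, 0.32, 1.565, -0, 1.257, -0.02], TCP at [0.166, -0.551, 0.405] pointing down, gripper open.
Joint ranges: [-3.11, 3.11], [-0.84, 2.01], [0.21, 2.61], [-1.34, 4.49], [0.05, 2.63], [-2.56, 2.56]. Speed limits (rad/s): [2.57, 2.57, 3.14, 3.14, 3.14, 3.14].

### API

Orientations are given as a rotation vector (axis times angle).
In Python, from cell import get_state, cams, r gives the robot as it stands. The module is installed in compiled form; this text tells all that it offers.
- The arm moves only by the tool jog_arm, never from a script. Its argument "commands" is a list of rows, each an object with "offset": the shift along the tool's x, y, z in m, a list of three; "dr": the turn, a rotation vector about the tool's x, y, z in degrees, a list of three. A call has 1 to 8 rows; each row shifts and turns the commanded pose from where the row before left it, along the tool's axes as they then stand; what a row does not reach is not made up. A row lasts 1/8 s, in which the tool goes at most 62.5 mm and 10.7 degrees, less where a joint would pass 70% of its speed; a pose out of reach is approached as far as the arm can. A call with a gripper value outside its range is refused whole. "claw" is the gripper's target within -1 to 1 (fully open at 1, half-way at 0, shut at -1), set as the call begins (left out, the last holds). The fingers move at their own pace and stop on an object; "newtons" is the grip in N (left out, the last holds). Time passes only in rows, so rows that do not move let the fingers close. It gives the time, the measured TCP pose, the force, the opening and the grip force at its end, in the units of the state.
- get_state(): the state, without advancing time (a new reading comes with each control period).
- cams.snapshot(name): name is "scene" or "side" or "wrist"; returns the picture (480x640x3 uint8, red, green, blue); there is no depth.
- cams.calibration(name): a dict with "mtx" (3x3 intrinsics, pixels), "xyz" and "attitude" of the camera in the world. Camera axes: x right, y down, z forward; pixel columns grow to the right and rows downward; lengths in m; the calibration is good to about 2 mm. A picture is of the moment at which its call begins: read the wrist's pose just before it. calibration takes no time and is no camera call; for the wrist camera it gives the pose at the moment of the call.
- r.close_job(): hands the job in; it is judged then, once.
The state is a dict: "t": time; "qpos": joint angles; "qd": joint speeds; "joint_torque": joint torques, N m; "ee_pos": TCP position; "orientation": TCP orientation; "wrist_force": force on the tool from outside, world axes, zero at the start; "ft_torque": the same for the moment, N m; "grip_width": finger opening in m; "finger_force": force on a finger pad.
Only numpy, scipy, OpenCV 4.12 (cv2) and the standard library are available. Lean on these libraries where they do the work, as an engineer would, in place of code of your own. Each camera call takes 0.05 s, during which the arm holds its last target. There are 200 camera calls.

### The job

Stand the short cut-off bottle neck upright on the bench midway between the curing lamp's window and the face of the little steel reflector, centred in front of the window, and let go of it while the lamp's shutter is still closed. Then pull the spring-return shutter out by its knob until the shutter's pointer is level with the pointer of the index slider, and keep it there: finish while still holding the knob, because the shutter springs shut when released. Leave the index slider and the other things on the bench where they are.

Things in the scene. Friction and masses are not known exactly. Their poses are not given: they have to be found in the camera images.
- curing_lamp: bench curing lamp, fixed, turned differently each time: grey housing 120 x 88 mm, top 86 mm above the bench, standing on an aluminium base plate 260 x 110 x 8 mm that runs from 190 mm in front (-x) to 70 mm behind (+x) of the origin. Origin: on the bench under the housing's centre. Its own +x points to the lamp's rear, away from the knob; +y points out of the window side; z up
- window (a point): point on the bench directly below the middle of the lamp's window, on the plane of the shutter's outer face, 50 mm along the lamp's +y from its origin; axes as the lamp's. The window (a round lens 38 mm across, its centre 48 mm above the bench) is covered by the dark steel shutter while closed. The base plate ends 5 mm farther out (+y) than this point
- reflector: steel reflector, fixed, 95 mm wide, 86 mm high: an upright plate with two wings bent a little towards the lamp, on a dark foot. It faces the window square on, about 150 mm away (142 to 158). Origin: on the bench below the middle of its face; the wing tips stand 8 mm nearer to the lamp; the foot reaches from 2 mm in front of the origin to 38 mm behind. Axes parallel to the lamp's, its +y pointing away from the lamp
- bottle_neck: the work piece: cut-off neck of an amber glass bottle, standing on its ground edge, 86 mm tall, round, 35 mm across at its widest (collider: a plain cylinder of 35 mm), about 90 g. The slimmest of the three tall glass things standing on the left. Origin: centre of its underside; z up
- shutter (a joint): travel of the shutter in m: 0 = closed, grows as it is pulled out along the lamp's -x, at most 0.090. A spring pulls it shut: about 3 N at 0, rising by 1 N every 10 mm
- shutter_knob (a point): black upright knob of the shutter, a post 16 mm across and 47 mm tall, standing on the shutter's arm in front of the housing; grip it from above (the rules call its shape shutter_c0). This point: centre of its foot, 52 mm above the bench, so its top is 99 mm above the bench; while closed 45 mm in front of the housing, and nothing higher than 61 mm stands within 35 mm of it. Moves with the shutter; axes as the lamp's
- shutter_pointer (a point): tip of the shutter's pointer, a dark bar 3 mm wide pointing along the lamp's -y from the knob's foot, 49 mm above the bench; moves with the shutter; axes as the lamp's; same position along the lamp's x as the knob's centre
- index_pointer (a point): tip of the index slider's pointer, a brass bar 3 mm wide pointing along the lamp's +y towards the shutter's pointer, 49 mm above the bench, on a brass slider 18 mm long on the low rail beside the knob's path; top of the slider 51 mm above the bench. It stays where it is set (20 N of friction), 35 to 65 mm out from the closed shutter's pointer; axes as the lamp's. When level, the two tips face each other about 1 mm apart
- violet_bottle: bystander: conical violet glass bottle, 60 mm across, 139 mm tall, loose; origin: centre of its underside
- clear_jar: bystander: clear jar with a screw lid, 68 mm across, 82 mm tall, loose; origin: centre of its underside
- tealight: bystander: low olive glass cup, 66 mm across, 39 mm tall, loose; origin: centre of its underside
- slump_dark: bystander: dark glass drop, 47 x 106 x 40 mm (long along its y), loose, to the right of the lamp; origin: centre of its underside

How it is judged:
By the outcome, as a careful person would: the job done as asked, in the order asked, and still so for the second after the job is handed in, while the arm keeps its last pose, push and grip.
It also fails if it takes over 54 s, if anything falls off the work surface, if the arm or the gripper's body presses on something with over 40 N, if the wrist force passes 120 N, or if a joint passes its speed limit or range.

## Working session

There is one attempt and no reset: what is moved stays moved. The work goes in short steps, Python scripts to look and compute and a tool call to move; the robot and the scene stay as the last step left them, time stands still between calls to the robot, and variables do not carry over. Pictures are saved under pics/ and viewed, at most 10 in all, crops included, and the job is handed in when it is done.

Besides the shell and the picture viewer there is one more tool, called after "Emit:" by a JSON object that holds its "method" and its "body". jog_arm: Moves the arm, as the interface text tells. Its arguments: {"type":"object","properties":{"commands":{"type":"array"},"claw":{"type":"number"},"newtons":{"type":"number"}},"required":["commands"]}

```bash
mkdir -p pics; cat > h.py <<'E'
import numpy as np, cv2
from cell import get_state, cams, r
from scipy.spatial.transform import Rotation as R
def snap(n,f):
    im=cams.snapshot(n); cv2.imwrite('pics/'+f,im[:,:,::-1]); return im
def rot(a):
    a=np.array(a,float)
    if a.shape==(3,3): return a
    return R.from_rotvec(a).as_matrix() if a.size==3 else R.from_quat(a).as_matrix()
def ray(c,u,v):
    d=rot(c['attitude'])@np.linalg.inv(c['mtx'])@[u,v,1]; return np.array(c['xyz']),d
def onz(c,u,v,z):
    o,d=ray(c,u,v); return o+d*(z-o[2])/d[2]
def proj(c,p):
    q=np.array(c['mtx'])@rot(c['attitude']).T@(np.array(p)-c['xyz']); return q[:2]/q[2]
E
python3 - <<'E'
from h import *
for n in ('scene','side','wrist'):
    print(n,cams.calibration(n)); snap(n,n+'0.png')
print(get_state())
E
```

```text
scene {'mtx': array([[501.97078531,   0.        , 315.6198385 ],
       [  0.        , 501.97078531, 235.4185386 ],
       [  0.        ,   0.        ,   1.        ]]), 'xyz': array([-0.19858669,  0.40012799,  0.98938541]), 'attitude': array([-1.32283192,  2.27931294, -0.87330062])}
side {'mtx': array([[473.3881098 ,   0.        , 319.61608758],
       [  0.        , 473.3881098 , 245.2870488 ],
       [  0.        ,   0.        ,   1.        ]]), 'xyz': array([0.30292685, 0.67674459, 0.70575642]), 'attitude': array([-0.48736821,  2.70839632, -1.23964422])}
wrist {'mtx': array([[335.35013101,   0.        , 318.59171308],
       [  0.        , 335.35013101, 238.62531857],
       [  0.        ,   0.        ,   1.        ]]), 'xyz': array([ 0.24659934, -0.52597079,  0.37365748]), 'attitude': array([ 2.29602114, -1.70461101, -0.28892527])}
{'t': 0.15, 'qpos': array([-1.29795992e+00,  3.20178218e-01,  1.56537761e+00,  1.88726960e-05,
        1.25739871e+00, -1.99531474e-02]), 'qd': array([-1.62231157e-03, -2.77276546e-03, -4.06827107e-03, -1.28544413e-03,
       -8.57997518e-05,  5.09674394e-04]), 'joint_torque': array([ 9.90502417e-05, -4.15844357e+01, -2.34345871e+01, -2.92258949e-05,
        5.95820078e-03, -5.43305816e-06]), 'ee_pos': array([ 0.16595824, -0.55041461,  0.40406441]), 'orientation': array([-3.10665085e+00, -4.58065281e-01,  2.41694484e-04]), 'wrist_force': array([-0.06925256, -0.59935047, -1.08041813]), 'ft_torque': array([-0.02493195, -0.04779826,  0.01539863]), 'finger_force': 0.0, 'grip_width': 0.08516457086322121}
```

View pics/scene0.png

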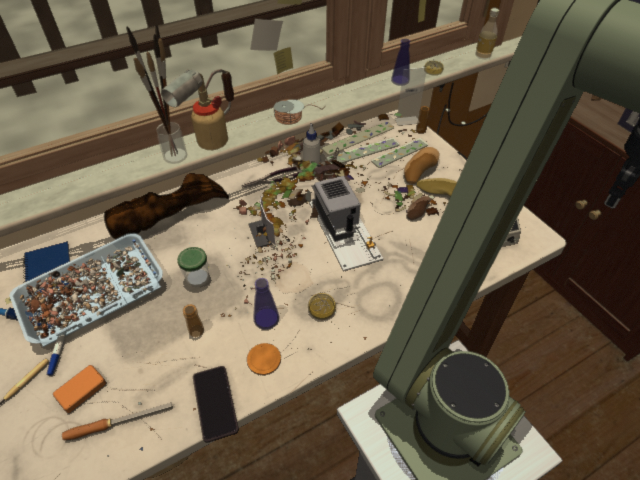

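View pics/side0.png

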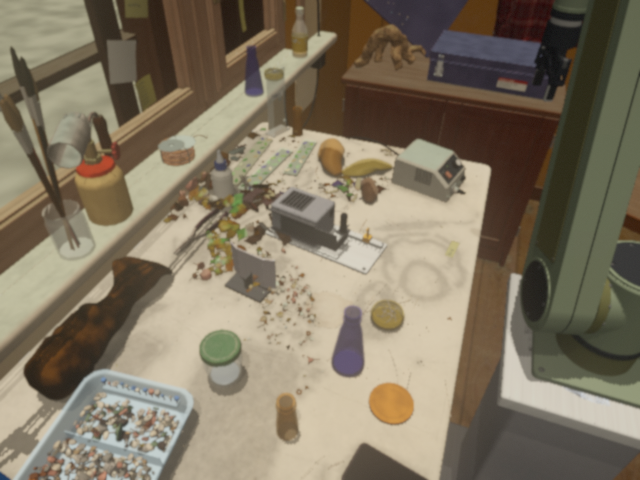

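The scene view shows the amber bottle neck at about (193,320), the jar at (193,265), the violet bottle at (264,303) and the tealight at (321,306). The lamp is at (338,210), its white base plate corner near (345,268), and the reflector at (262,230). The side view shows the neck at (288,418), the lamp at (305,218), the knob at (344,225), the brass pointer at (367,236) and the reflector at (253,270). I'll enlarge the lamp area from both views.

```bash
python3 - <<'E'
from h import *
a=cv2.imread('pics/scene0.png')[165:285,235:395]; b=cv2.imread('pics/side0.png')[175:310,215:395]
cv2.imwrite('pics/ca.png',cv2.resize(a,None,fx=5,fy=5,interpolation=2)); cv2.imwrite('pics/cb.png',cv2.resize(b,None,fx=4.4,fy=4.4,interpolation=2))
s,d=cams.calibration('scene'),cams.calibration('side')
print('neck foot scene',onz(s,195,336,0),'top',onz(s,190,309,.086),'side foot',onz(d,289,438,0),'top',onz(d,287,399,.086))
E
```

```text
neck foot scene [0.44856975 0.34772254 0.        ] top [0.46024852 0.33815353 0.086     ] side foot [0.45394789 0.3523815  0.        ] top [0.46085877 0.33870017 0.086     ]
```

View pics/ca.png

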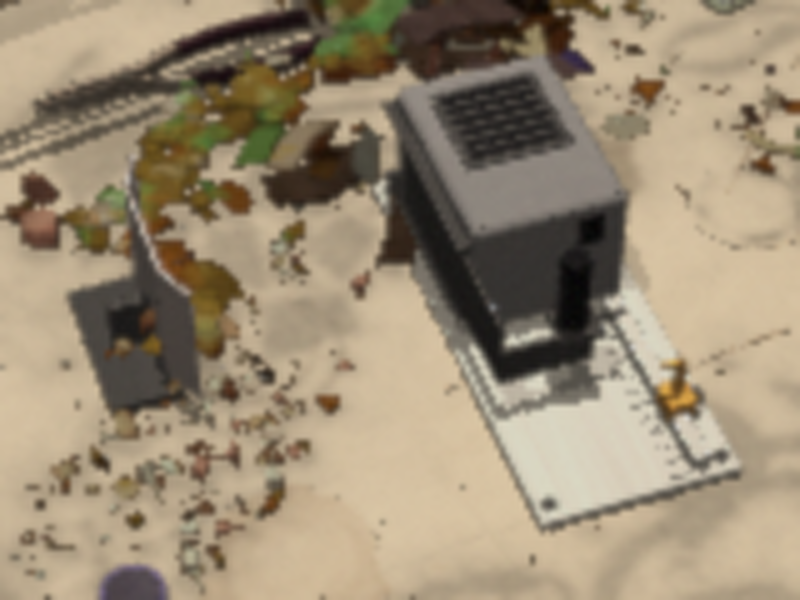

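View pics/cb.png

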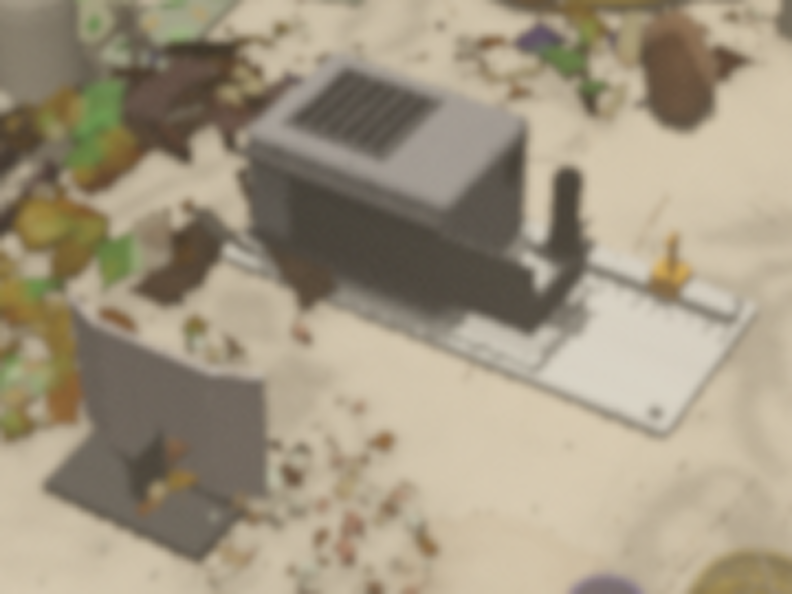

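Crop ca shows the housing roof corners at (400,95), (542,58), (625,195) and (470,238), and the plate front corners at (542,525) and (740,468). Crop cb shows the roof corners at (248,135), (340,55), (525,125) and (445,210), the plate corners at (665,435) and (757,305), and the reflector wing tips at (72,300) and (265,380). The brass pointer is at (672,262).

```bash
cat > lamp.py <<'E'
from h import *
s,d=cams.calibration('scene'),cams.calibration('side')
A=lambda u,v,z:onz(s,u/5+235,v/5+165,z)
B=lambda u,v,z:onz(d,u/4.4+215,v/4.4+175,z)
M=np.array([(60,44),(60,-44),(-60,-44),(-60,44),(-190,55),(-190,-55)])/1e3
PA=[A(400,95,.086),A(542,58,.086),A(625,195,.086),A(470,238,.086),A(542,525,.008),A(740,468,.008)]
PB=[B(248,135,.086),B(340,55,.086),B(525,125,.086),B(445,210,.086),B(665,435,.008),B(757,305,.008)]
def fit(P):
    P=np.array(P)[:,:2]; m=M[:len(P)] if len(P)==6 else np.vstack([M,M])
    z=lambda q:q[:,0]+1j*q[:,1]
    a=np.angle(np.sum((z(P)-z(P).mean())*np.conj(z(m)-z(m).mean())))
    t=z(P).mean()-np.exp(1j*a)*z(m).mean()
    e=np.abs(z(P)-t-np.exp(1j*a)*z(m)); return a,np.array([t.real,t.imag]),e
if __name__=='__main__':
    for P in (PA,PB,PA+PB):
        a,t,e=fit(P); print(np.degrees(a),t,np.round(e*1e3,1))
    Rl=R.from_euler('z',a).as_matrix()
    L=lambda p:np.round(1e3*(Rl.T@(np.array(p)-[*t,0])),1)
    print('refl wing tips',L(B(72,300,.086)),L(B(265,380,.086)),'scene',L(A(132,150,.086)),L(A(192,290,.086)))
    print('foot back',L(B(45,487,.004)),L(B(200,558,.004)),'scene',L(A(70,295,.004)),L(A(112,408,.004)))
    print('knob top',L(B(567,172,.099)),L(A(575,252,.099)))
    print('idx',L(A(678,372,.051)),L(B(672,250,.051)))
    # violet, tealight, jar
    W=lambda p:Rl@(np.array(p)/1e3)+[*t,0]
    print('place',W((0,125,0)),'knob',W((-105,0,99)))
    print('lampX dir',Rl[:,0])
E
python3 lamp.py
```

```text
-9.6004080100204 [ 0.61213511 -0.12130513] [6.9 5.1 3.3 1.1 4.1 3.2]
-9.327732514048943 [ 0.61369942 -0.11542567] [4.8 5.9 6.4 2.2 3.7 3.4]
-9.463846095392727 [ 0.61291748 -0.11836519] [9.1 5.1 2.2 3.1 5.5 3.2 3.5 6.8 9.3 3.  3.8 3.3]
refl wing tips [ 54.7 189.8  86. ] [-49.5 189.8  86. ] scene [ 62.7 183.3  86. ] [-44.8 183.4  86. ]
foot back [ 49.4 230.8   4. ] [-37.8 230.9   4. ] scene [ 50.9 228.6   4. ] [-34.7 229.3   4. ]
knob top [-101.6    4.7   99. ] [-98.2   0.7  99. ]
idx [-150.9  -35.3   51. ] [-149.1  -22.9   51. ]
place [0.63347063 0.00493351 0.        ] knob [ 0.50934658 -0.10110054  0.099     ]
lampX dir [ 0.98638955 -0.16442522 -0.        ]
```

```bash
cat >> h.py <<'E'
def T0():
    st=get_state(); return np.array(st['ee_pos']),rot(st['orientation']),st
def to(p,yaw,p0=None,yaw0=None):
    """tool-frame offset (mm) and dr(deg) from the current pose to p with tool y axis at yaw (deg, mod 180), tool down"""
    p1,R1,_=T0(); 
    out=[]
    for k in (0,180):
        y=np.array([np.cos(np.radians(yaw+k)),np.sin(np.radians(yaw+k)),0]); z=np.array([0,0,-1]); Rt=np.c_[np.cross(y,z),y,z]
        dr=np.degrees(R.from_matrix(R1.T@Rt).as_rotvec()); out.append(np.round(dr,2))
    print('off mm',np.round(1e3*R1.T@(np.array(p)-p1),1),'dr',out)
E
python3 - <<'E'
from h import *
p,Rt,st=T0(); print(Rt.round(3))
c=cams.calibration('wrist'); print('cam in tool',Rt.T@(c['xyz']-p),(Rt.T@rot(c['attitude'])).round(3))
s=cams.calibration('scene')
print('jar lid',onz(s,192,257,.082),'violet foot',onz(s,266,318,0),'tealight',onz(s,321,303,.039))
to([.52,-.05,.404],-9.46)
E
```

```text
[[ 0.957  0.289 -0.   ]
 [ 0.289 -0.957  0.001]
 [ 0.    -0.001 -1.   ]]
cam in tool [ 8.42622091e-02 -5.16136014e-05  3.02985550e-02] [[ 0.001 -0.945 -0.328]
 [ 1.     0.     0.001]
 [-0.001 -0.328  0.945]]
jar lid [0.59898142 0.28312104 0.082     ] violet foot [0.41199366 0.18825723 0.        ] tealight [0.36183749 0.07056665 0.039     ]
off mm [ 483.4 -376.9    0.6] dr [array([-7.000e-02, -5.000e-02, -6.376e+01]), array([-5.0000e-02,  8.0000e-02,  1.1624e+02])]
```

Emit:
{"method": "jog_arm", "body": {"commands": [{"offset": [0,0,0],"dr": [0,0,-8]},{"offset": [0,0,0],"dr": [0,0,-8]},{"offset": [0,0,0],"dr": [0,0,-8]},{"offset": [0,0,0],"dr": [0,0,-8]},{"offset": [0,0,0],"dr": [0,0,-8]},{"offset": [0,0,0],"dr": [0,0,-8]},{"offset": [0,0,0],"dr": [0,0,-8]},{"offset": [0,0,0],"dr": [0,0,-7.8]}], "claw": 1, "newtons": 40}}

```text
t: 1.15
ee_pos: [0.1659, -0.5505, 0.4044]
orientation: [-2.391, -2.036, -0.001]
wrist_force: [0.4, -0.5, -0.3]
grip_width: 0.0857
finger_force: 0.0
```

```bash
python3 - <<'E'
from h import *
to([.52,-.05,.404],-9.46)
E
```

```text
off mm [550.5 269.8   0.6] dr [array([-0.02, -0.04,  0.29]), array([ 6.0000e-02, -3.0000e-02, -1.7971e+02])]
```

Emit:
{"method": "jog_arm", "body": {"commands": [{"offset": [0.046,0.0225,0],"dr": [0,0,0]},{"offset": [0.046,0.0225,0],"dr": [0,0,0]},{"offset": [0.046,0.0225,0],"dr": [0,0,0]},{"offset": [0.046,0.0225,0],"dr": [0,0,0]},{"offset": [0.046,0.0225,0],"dr": [0,0,0]},{"offset": [0.046,0.0225,0],"dr": [0,0,0]},{"offset": [0.046,0.0225,0],"dr": [0,0,0]},{"offset": [0.046,0.0225,0],"dr": [0,0,0]}]}}

```text
t: 2.15
ee_pos: [0.4044, -0.2154, 0.4047]
orientation: [2.396, 2.031, -0.0]
wrist_force: [1.1, -1.0, 0.6]
grip_width: 0.0853
finger_force: 0.0
```

Emit:
{"method": "jog_arm", "body": {"commands": [{"offset": [0.046,0.0225,0],"dr": [0,0,0]},{"offset": [0.046,0.0225,0],"dr": [0,0,0]},{"offset": [0.046,0.0225,0],"dr": [0,0,0]},{"offset": [0.046,0.0225,0],"dr": [0,0,0]},{"offset": [0,0,0],"dr": [0,0,0]}]}}

```text
t: 2.78
ee_pos: [0.5241, -0.0478, 0.4041]
orientation: [-2.392, -2.036, -0.0]
wrist_force: [-0.9, -1.2, -0.1]
grip_width: 0.0855
finger_force: 0.0
```

```bash
python3 - <<'E'
from h import *
import pickle
_,_,st=T0(); print(st['ee_pos'],st['qpos'],st['wrist_force'])
pickle.dump(cams.calibration('wrist'),open('w1.pkl','wb')); snap('wrist','w1.png')
E
```

```text
[ 0.52407611 -0.04780628  0.40412306] [-1.12962052e-01  2.43427708e-01  1.67467789e+00  5.37929165e-04
  1.22377446e+00  4.69415375e-02] [-0.85305631 -1.19108206 -0.07514793]
```

View pics/w1.png

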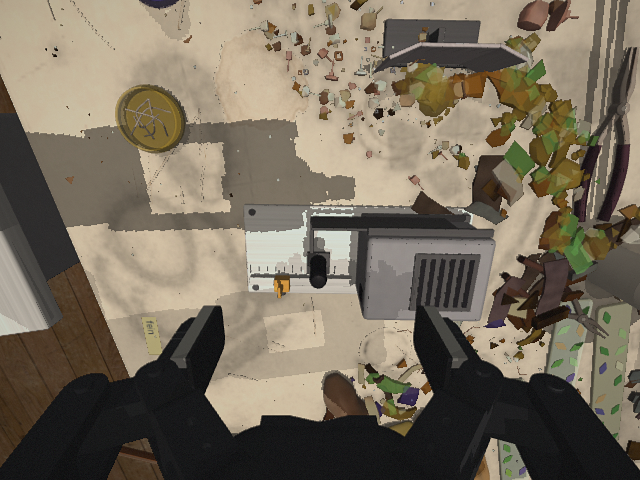

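The wrist view shows the lamp square to the image. The roof spans about (361,229) to (493,320), the plate front corners are at (246,205) and (247,291), the knob is at (318,268), the brass index at (282,286), and the reflector runs from (372,70) to (530,65). I'll take an enlargement to read these closely.

```bash
python3 - <<'E'
from h import *
a=cv2.imread('pics/w1.png'); 
o=np.zeros((590,800,3),np.uint8)
o[:440]=cv2.resize(a[195:327,235:475],None,fx=3.3333,fy=3.3333,interpolation=2)[:440,:800]
o[440:590]=cv2.resize(a[15:75,365:540],(438,150),interpolation=2)[:,:].repeat(1,0)[:, :] if False else cv2.copyMakeBorder(cv2.resize(a[15:75,365:540],(438,150),interpolation=2),0,0,0,362,0)
cv2.imwrite('pics/w1c.png',o)
E
```

```text
(no output)
```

View pics/w1c.png

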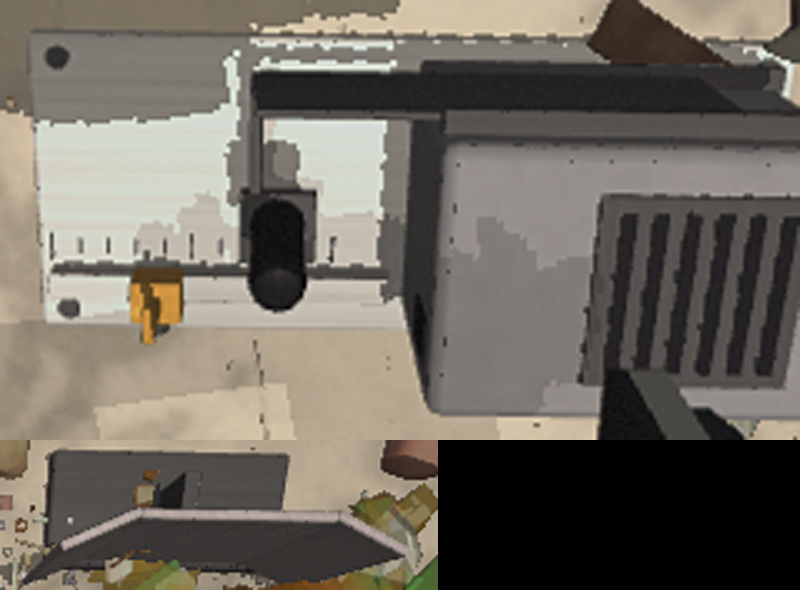

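```bash
python3 - <<'E'
from lamp import *
import pickle
w=pickle.load(open('w1.pkl','rb'))
C=lambda u,v,z:onz(w,u/3.3333+235,v/3.3333+195,z)
D=lambda u,v,z:onz(w,u/2.5+365,v/2.5+15,z)
P=np.array([C(445,140,.086),C(433,412,.086),C(32,32,.008),C(47,322,.008)])[:,:2]
m=np.array([(-60,44),(-60,-44),(-190,55),(-190,-55)])/1e3
z=lambda q:q[:,0]+1j*q[:,1]
a=np.angle(np.sum((z(P)-z(P).mean())*np.conj(z(m)-z(m).mean()))); t=z(P).mean()-np.exp(1j*a)*z(m).mean()
print(np.degrees(a),t,np.abs(z(P)-t-np.exp(1j*a)*z(m))*1e3)
Rl=R.from_euler('z',a).as_matrix(); T=np.array([t.real,t.imag,0])
L=lambda p:np.round(1e3*(Rl.T@(np.array(p)-T)),1)
for p in P: print(L([*p,0]))
print('wings',L(D(60,549,.086)),L(D(415,555,.086)),'face top',L(D(142,518,.086)),L(D(342,520,.086)))
print('foot back',L(D(52,453,.004)),L(D(290,456,.004)))
print('knob top',L(C(278,287,.099)),'foot sq',L(C(240,225,.052)),L(C(318,225,.052)),'slider',L(C(131,300,.051)),L(C(183,300,.051)))
print('place',T+Rl@[0,.1225,0],'from both static',.61292+.1645*.1225,-.11837+.9864*.1225)
E
```

```text
-9.326502533801108 (0.6191610774880445-0.12088462765098537j) [1.27485152 1.56648173 1.62452586 0.76469643]
[-60.8  43.    0. ]
[-59.9 -42.4   0. ]
[-188.7   54.1    0. ]
[-190.7  -54.6    0. ]
wings [-42.4  45.3  86. ] [86.6 43.5 86. ] face top [-13.9  57.1  86. ] [57.7 56.6 86. ]
foot back [-31.   63.3   4. ] [75.7 62.3  4. ]
knob top [-106.1    5.    99. ] foot sq [-118.     3.1   52. ] [-93.6   3.2  52. ] slider [-153.3  -23.6   51. ] [-136.6  -23.5   51. ]
place [ 6.39013462e-01 -3.97230802e-06  0.00000000e+00] from both static 0.63307125 0.002464000000000008
```

```bash
cat >> h.py <<'E'
TL=np.array([.6192,-.1209,0]); RL=R.from_euler('z',-9.33,degrees=True).as_matrix()
L=lambda p:np.round(1e3*(RL.T@(np.array(p)-TL)),1)
W=lambda x,y,z:TL+RL@(np.array([x,y,z])/1e3)
E
python3 - <<'E'
from h import *
import pickle
w=pickle.load(open('w1.pkl','rb'))
D=lambda u,v,z:onz(w,u/2.5+365,(v-440)/2.5+15,z)
print('wings',L(D(60,549,.086)),L(D(415,555,.086)),'face top',L(D(142,518,.086)),L(D(342,520,.086)))
print('foot back',L(D(52,453,.004)),L(D(290,456,.004)),'front foot/tip',L(D(22,583,.0)))
to([.457,.343,.33],-9.33)
E
```

```text
wings [-52.7 187.4  86. ] [ 56.4 186.1  86. ] face top [-28.4 195.9  86. ] [ 32.3 195.5  86. ]
foot back [-42.8 233.1   4. ] [ 48.  232.5   4. ] front foot/tip [-51.  188.9   0. ]
off mm [ 376.4 -128.2   74.1] dr [array([-0.07,  0.03,  0.07]), array([-5.0000e-02, -1.1000e-01, -1.7993e+02])]
```

Emit:
{"method": "jog_arm", "body": {"commands": [{"offset": [0.047,-0.016,0],"dr": [0,0,0]},{"offset": [0.047,-0.016,0],"dr": [0,0,0]},{"offset": [0.047,-0.016,0],"dr": [0,0,0]},{"offset": [0.047,-0.016,0],"dr": [0,0,0]},{"offset": [0.047,-0.016,0],"dr": [0,0,0]},{"offset": [0.047,-0.016,0],"dr": [0,0,0]},{"offset": [0.047,-0.016,0],"dr": [0,0,0]},{"offset": [0.042,-0.015,0],"dr": [0,0,0]}]}}

```text
t: 3.82
ee_pos: [0.458, 0.3366, 0.4047]
orientation: [2.397, 2.029, -0.001]
wrist_force: [0.5, -0.3, -0.2]
grip_width: 0.0854
finger_force: 0.0
```

Emit:
{"method": "jog_arm", "body": {"commands": [{"offset": [0,0,0.035],"dr": [0,0,0]},{"offset": [0,0,0.035],"dr": [0,0,0]},{"offset": [0,0,0],"dr": [0,0,0]}]}}

```text
t: 4.2
ee_pos: [0.4577, 0.3349, 0.3322]
orientation: [-2.398, -2.03, 0.011]
wrist_force: [-0.5, 0.3, 0.2]
grip_width: 0.0852
finger_force: 0.0
```

```bash
python3 - <<'E'
from h import *
import pickle
_,_,st=T0(); print(st['ee_pos'],st['qpos'])
w=cams.calibration('wrist'); pickle.dump(w,open('w2.pkl','wb')); snap('wrist','w2.png')
print(proj(w,[.46,.339,.086]),proj(w,[.46,.339,0]))
E
```

```text
[0.45769226 0.33485836 0.33224841] [ 6.11484505e-01  3.63764007e-01  1.69071011e+00 -5.64689869e-04
  1.09410813e+00  7.77523285e-01]
[323.06669407 243.70629287] [322.33109678 211.44035159]
```

View pics/w2.png

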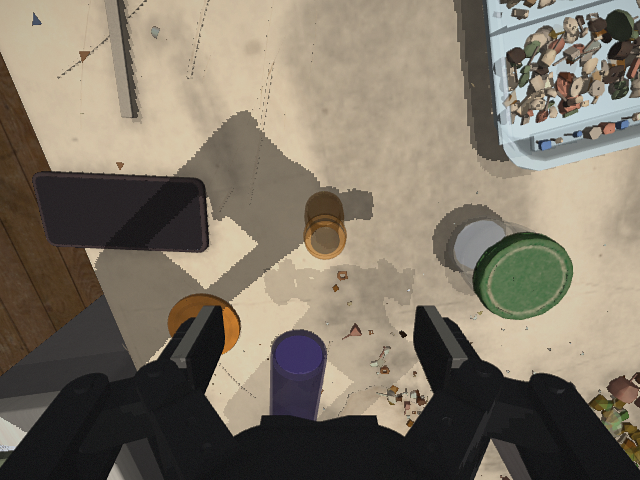

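The amber neck stands clear between the fingers, its rim centred at about (325,238). The violet bottle (300,375) and the jar (523,275) are well clear.

```bash
python3 - <<'E'
from h import *
import pickle
w=pickle.load(open('w2.pkl','rb'))
print(onz(w,325,238,.086), onz(w,323,211,0.0))
q=onz(w,325,238,.086); to([q[0],q[1],.208],-9.33)
E
```

```text
[0.46196267 0.34287716 0.086     ] [0.46067911 0.33931409 0.        ]
off mm [  8.2   2.5 126.3] dr [array([-0.08,  0.11, -0.17]), array([1.8000e-01, 1.3000e-01, 1.7983e+02])]
```

Emit:
{"method": "jog_arm", "body": {"commands": [{"offset": [0.0065,0.0025,0.025],"dr": [0,0,0]},{"offset": [0,0,0.03],"dr": [0,0,0]},{"offset": [0,0,0.03],"dr": [0,0,0]},{"offset": [0,0,0.025],"dr": [0,0,0]},{"offset": [0,0,0.014],"dr": [0,0,0]},{"offset": [0,0,0],"dr": [0,0,0]}]}}

```text
t: 5.0
ee_pos: [0.4622, 0.3424, 0.2111]
orientation: [2.397, 2.031, 0.0]
wrist_force: [0.3, -0.4, 0.0]
grip_width: 0.0855
finger_force: 0.0
```

Emit:
{"method": "jog_arm", "body": {"commands": [{"offset": [0,0,0],"dr": [0,0,0]},{"offset": [0,0,0],"dr": [0,0,0]},{"offset": [0,0,0],"dr": [0,0,0]},{"offset": [0,0,0],"dr": [0,0,0]},{"offset": [0,0,0],"dr": [0,0,0]},{"offset": [0,0,0],"dr": [0,0,0]}], "claw": -1, "newtons": 30}}

```text
t: 5.75
ee_pos: [0.4619, 0.3428, 0.2115]
orientation: [2.396, 2.031, 0.002]
wrist_force: [-0.2, -1.0, 5.1]
grip_width: 0.0341
finger_force: 29.8
```

Emit:
{"method": "jog_arm", "body": {"commands": [{"offset": [0,0,-0.02],"dr": [0,0,0]},{"offset": [0,0,-0.04],"dr": [0,0,0]},{"offset": [0,0,-0.05],"dr": [0,0,0]},{"offset": [0,0,-0.05],"dr": [0,0,0]},{"offset": [0,0,0],"dr": [0,0,0]}]}}

```text
t: 6.38
ee_pos: [0.4623, 0.3431, 0.3748]
orientation: [2.396, 2.031, 0.014]
wrist_force: [0.1, 0.0, -0.7]
grip_width: 0.0341
finger_force: 30.1
```

```bash
python3 - <<'E'
from h import *
p,_,st=T0(); print(st['grip_width'],st['finger_force'],p)
q=W(0,122.5,0); print(q); to([q[0],q[1],p[2]],-9.33)
E
```

```text
0.03413245140557526 30.108616948127747 [0.46227263 0.34306054 0.3748192 ]
[ 6.39059763e-01 -2.05567175e-05  0.00000000e+00]
off mm [-309.5  230.6   -0.5] dr [array([ 0.37, -0.36, -0.09]), array([ -0.56,  -0.57, 179.91])]
```

Emit:
{"method": "jog_arm", "body": {"commands": [{"offset": [-0.0387,0.0288,0],"dr": [0,0,0]},{"offset": [-0.0387,0.0288,0],"dr": [0,0,0]},{"offset": [-0.0387,0.0288,0],"dr": [0,0,0]},{"offset": [-0.0387,0.0288,0],"dr": [0,0,0]},{"offset": [-0.0387,0.0288,0],"dr": [0,0,0]},{"offset": [-0.0387,0.0288,0],"dr": [0,0,0]},{"offset": [-0.0387,0.0288,0],"dr": [0,0,0]},{"offset": [-0.0387,0.0288,0],"dr": [0,0,0]}]}}

```text
t: 7.38
ee_pos: [0.6386, -0.002, 0.3686]
orientation: [-2.395, -2.03, 0.004]
wrist_force: [0.2, 0.3, -0.7]
grip_width: 0.0343
finger_force: 30.2
```

Emit:
{"method": "jog_arm", "body": {"commands": [{"offset": [0,0,0],"dr": [0,0,0]},{"offset": [0,0,0],"dr": [0,0,0]}]}}

```text
t: 7.62
ee_pos: [0.6379, -0.0004, 0.369]
orientation: [-2.395, -2.029, 0.003]
wrist_force: [0.2, -0.3, -0.6]
grip_width: 0.0344
finger_force: 30.2
```

```bash
python3 - <<'E'
from h import *
import pickle
p,_,st=T0(); print(st['grip_width'],p,L(p),st['qpos'])
to([*W(0,122.5,0)[:2],.212],-9.33)
w=cams.calibration('wrist'); pickle.dump(w,open('w3.pkl','wb')); snap('wrist','w3.png')
for q in [(-60,44,86),(60,44,86),(-60,-44,86),(-190,55,8),(-47,187,86),(47,187,86),(-105,0,99)]: print(q,proj(w,W(*q)).round())
E
```

```text
0.03441011116373139 [ 6.37931598e-01 -3.76054508e-04  3.69038204e-01] [ -1.1 122.  369. ] [-1.87227662e-02  4.41666887e-01  1.46536910e+00  4.90415834e-04
  1.23780489e+00  1.45991638e-01]
off mm [  0.5   1.6 157. ] dr [array([-0.19,  0.  , -0.12]), array([  0.  ,   0.3 , 179.88])]
(-60, 44, 86) [253. 319.]
(60, 44, 86) [390. 320.]
(-60, -44, 86) [259. 399.]
(-190, 55, 8) [145. 270.]
(-47, 187, 86) [257. 150.]
(47, 187, 86) [386. 150.]
(-105, 0, 99) [202. 371.]
```

View pics/w3.png

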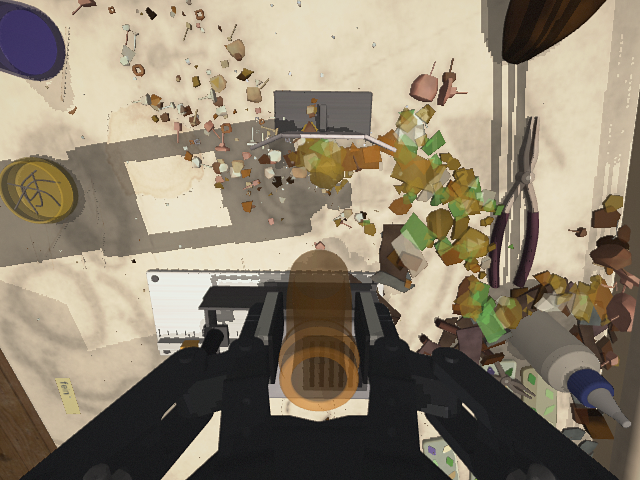

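The neck is held upright, with its rim around (320,372) and its foot around (320,265). The reflector wing tips are at (253,148) and (394,150), about 2 px right of the prediction. The plate corner is at (150,271).

```bash
python3 - <<'E'
from h import *
import pickle
w=pickle.load(open('w3.pkl','rb'))
print(L(onz(w,319,372,.2435)),L(onz(w,320,275,.157)),L(onz(w,320,249,.157)),L(onz(w,253,149,.086)),L(onz(w,394,150,.086)),L(onz(w,286,137,.086)),L(onz(w,365,137,.086)),L(onz(w,150,271,.008)))
E
```

```text
[ -1.7 124.1 243.5] [ -1.3 120.3 157. ] [ -1.3 136.9 157. ] [-50.1 187.9  86. ] [ 52.8 187.1  86. ] [-25.7 196.3  86. ] [ 31.3 196.2  86. ] [-185.2   54.4    8. ]
```

Emit:
{"method": "jog_arm", "body": {"commands": [{"offset": [0.001,0.003,0.025],"dr": [0,0,0]},{"offset": [0,0,0.035],"dr": [0,0,0]},{"offset": [0,0,0.035],"dr": [0,0,0]},{"offset": [0,0,0.03],"dr": [0,0,0]},{"offset": [0,0,0.02],"dr": [0,0,0]},{"offset": [0,0,0.009],"dr": [0,0,0]},{"offset": [0,0,0],"dr": [0,0,0]},{"offset": [0,0,0],"dr": [0,0,0]}]}}

```text
t: 8.68
ee_pos: [0.6417, 0.0003, 0.2178]
orientation: [2.395, 2.031, 0.002]
wrist_force: [0.1, -0.2, -0.1]
grip_width: 0.0341
finger_force: 30.2
```

Emit:
{"method": "jog_arm", "body": {"commands": [{"offset": [0,0,0.003],"dr": [0,0,0]},{"offset": [0,0,0.002],"dr": [0,0,0]},{"offset": [0,0,0],"dr": [0,0,0]}]}}

```text
t: 9.05
ee_pos: [0.6414, -0.0001, 0.2116]
orientation: [-2.397, -2.031, 0.0]
wrist_force: [0.6, 0.9, -0.7]
grip_width: 0.0341
finger_force: 30.2
```

Emit:
{"method": "jog_arm", "body": {"commands": [{"offset": [0,0,0.001],"dr": [0,0,0]},{"offset": [0,0,0.001],"dr": [0,0,0]},{"offset": [0,0,0],"dr": [0,0,0]}]}}

```text
t: 9.43
ee_pos: [0.6414, -0.0001, 0.2115]
orientation: [2.396, 2.031, 0.001]
wrist_force: [-2.5, 0.0, 9.8]
grip_width: 0.0343
finger_force: 31.2
```

Emit:
{"method": "jog_arm", "body": {"commands": [{"offset": [0,0,-0.001],"dr": [0,0,0]},{"offset": [0,0,0],"dr": [0,0,0]}]}}

```text
t: 9.68
ee_pos: [0.6414, -0.0002, 0.2115]
orientation: [2.396, 2.031, 0.0]
wrist_force: [-1.8, -0.0, 5.9]
grip_width: 0.0344
finger_force: 30.6
```

Emit:
{"method": "jog_arm", "body": {"commands": [{"offset": [0,0,0],"dr": [0,0,0]},{"offset": [0,0,0],"dr": [0,0,0]},{"offset": [0,0,0],"dr": [0,0,0]},{"offset": [0,0,0],"dr": [0,0,0]},{"offset": [0,0,0],"dr": [0,0,0]},{"offset": [0,0,0],"dr": [0,0,0]}], "claw": 1}}

```text
t: 10.42
ee_pos: [0.6414, -0.0001, 0.2107]
orientation: [2.396, 2.031, -0.0]
wrist_force: [0.4, 0.4, 0.4]
grip_width: 0.0855
finger_force: 0.0
```

Emit:
{"method": "jog_arm", "body": {"commands": [{"offset": [0,0,-0.02],"dr": [0,0,0]},{"offset": [0,0,-0.04],"dr": [0,0,0]},{"offset": [0,0,-0.05],"dr": [0,0,0]},{"offset": [0,0,-0.05],"dr": [0,0,0]},{"offset": [0,0,0],"dr": [0,0,0]},{"offset": [0,0,0],"dr": [0,0,0]}]}}

```text
t: 11.18
ee_pos: [0.6411, -0.0, 0.3702]
orientation: [-2.396, -2.031, 0.001]
wrist_force: [0.5, -0.3, -0.5]
grip_width: 0.0855
finger_force: 0.0
```

```bash
python3 - <<'E'
from h import *
import pickle
p,_,st=T0(); print(st['grip_width'],p,L(p))
w=cams.calibration('wrist'); pickle.dump(w,open('w4.pkl','wb')); snap('wrist','w4.png')
for q in [(2,123,86),(2,123,0),(-60,44,86),(60,44,86),(-190,55,8),(-47,187,86),(-105,0,99)]: print(q,proj(w,W(*q)).round())
to([*W(-130,60,0)[:2],.34],-9.33)
E
```

```text
0.08549404642968164 [ 6.41063313e-01 -4.50071821e-05  3.70226680e-01] [  2.  122.8 370.2]
(2, 123, 86) [319. 234.]
(2, 123, 0) [319. 208.]
(-60, 44, 86) [249. 320.]
(60, 44, 86) [386. 319.]
(-190, 55, 8) [142. 271.]
(-47, 187, 86) [253. 151.]
(-105, 0, 99) [198. 371.]
off mm [ -63.  -131.7   29.7] dr [array([-0.15,  0.03, -0.1 ]), array([4.000e-02, 2.300e-01, 1.799e+02])]
```

View pics/w4.png

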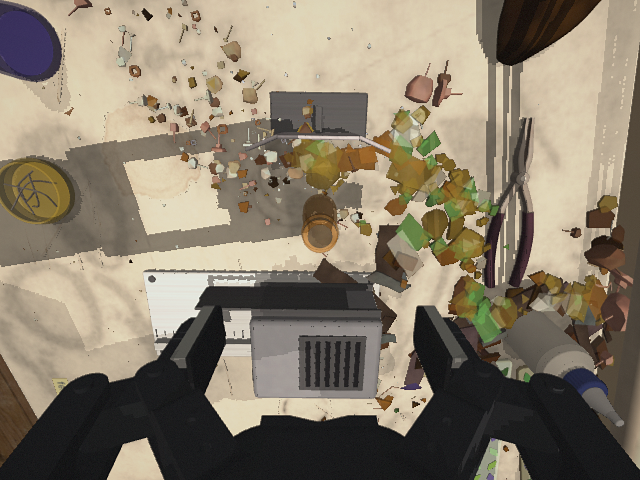

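The neck stands on the bench with its rim at (320,234), as predicted, and is centred on the reflector (wing mid 319.5, foot mid 319). The roof mid is at about 316. Now I'll look straight down on the pointers.

Emit:
{"method": "jog_arm", "body": {"commands": [{"offset": [-0.035,-0.022,0],"dr": [0,0,0]},{"offset": [-0.04,-0.022,0],"dr": [0,0,0]},{"offset": [-0.04,-0.022,0],"dr": [0,0,0]},{"offset": [-0.04,-0.022,0],"dr": [0,0,0]},{"offset": [-0.04,-0.022,0],"dr": [0,0,0]},{"offset": [-0.038,-0.022,0.02],"dr": [0,0,0]},{"offset": [0,0,0.03],"dr": [0,0,0]},{"offset": [0,0,0],"dr": [0,0,0]}]}}

```text
t: 12.22
ee_pos: [0.4718, -0.2082, 0.3176]
orientation: [-2.392, -2.025, 0.005]
wrist_force: [-0.4, -0.8, 0.3]
grip_width: 0.0852
finger_force: 0.0
```

```bash
python3 - <<'E'
from h import *
import pickle
p,_,st=T0(); print(p,L(p))
w=cams.calibration('wrist'); pickle.dump(w,open('w5.pkl','wb')); a=snap('wrist','w5.png')
print(L(w['xyz']))
u,v=proj(w,W(-130,-15,50)).round().astype(int); print(u,v)
u0,v0=max(u-80,0),max(v-60,0); print(u0,v0)
cv2.imwrite('pics/w5c.png',cv2.resize(a[v0:v0+120,u0:u0+160,::-1],None,fx=5,fy=5,interpolation=2))
E
```

```text
[ 0.4717554  -0.20822571  0.31763083] [-131.3 -110.1  317.6]
[-131.7  -25.5  287.5]
324 106
244 46
```

View pics/w5c.png

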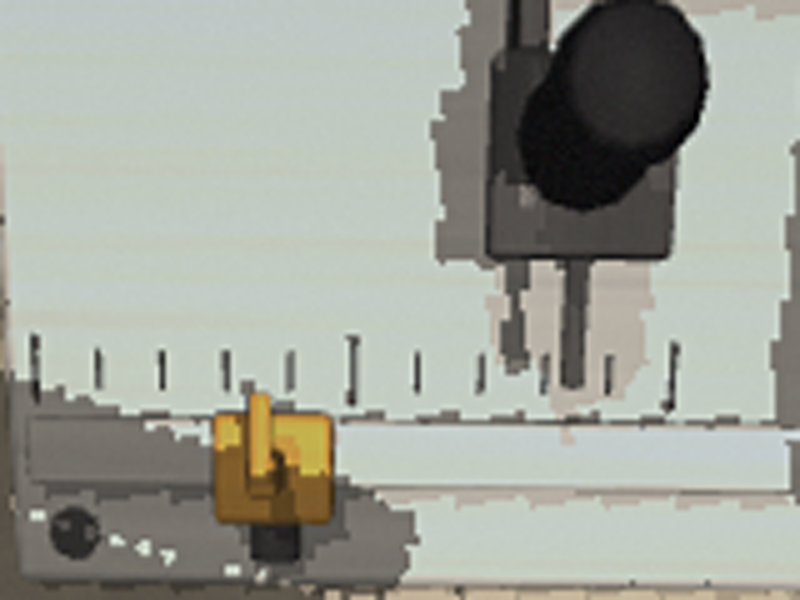

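The shutter pointer tip is at crop (572,387), the brass index tip at (260,393) and the knob top centre at (638,78).

```bash
python3 - <<'E'
from h import *
import pickle
w=pickle.load(open('w5.pkl','rb'))
C=lambda u,v,z:onz(w,u/5+244,v/5+46,z)
a,b=C(572,385,.049),C(260,396,.049)
print(L(a),L(b),'dist',np.linalg.norm(a-b),'knob',L(C(638,78,.099)),C(638,78,.099),'dir deg',np.degrees(np.arctan2(*(a-b)[1::-1])), 'ticks',L(C(35,370,.008)),L(C(672,375,.008)))
k=C(638,78,.099); to([k[0],k[1],.30],-9.33)
E
```

```text
[-106.8  -25.7   49. ] [-148.8  -27.    49. ] dist 0.041996127439756885 knob [-106.5    3.5   99. ] [ 0.51472158 -0.10014731  0.099     ] dir deg -7.538952062835732 ticks [-187.   -23.3    8. ] [-86.9 -24.2   8. ]
off mm [113.4  23.8  19.3] dr [array([-0.22, -0.06, -0.11]), array([-1.0000e-01,  3.5000e-01,  1.7989e+02])]
```

Emit:
{"method": "jog_arm", "body": {"commands": [{"offset": [0.028,0.006,0],"dr": [0,0,0]},{"offset": [0.028,0.006,0],"dr": [0,0,0]},{"offset": [0.028,0.006,0],"dr": [0,0,0]},{"offset": [0.028,0.006,0],"dr": [0,0,0]},{"offset": [0,0,0],"dr": [0,0,0]},{"offset": [0,0,0],"dr": [0,0,0]}], "claw": 0}}

```text
t: 13.02
ee_pos: [0.5152, -0.1017, 0.3212]
orientation: [2.395, 2.032, -0.0]
wrist_force: [0.4, -0.1, -0.8]
grip_width: 0.0425
finger_force: 0.0
```

```bash
python3 - <<'E'
from h import *
import pickle
p,_,st=T0(); print(p,L(p),st['grip_width'])
to([*W(-106.5,2,0)[:2],.238],-9.33)
E
```

```text
[ 0.51523347 -0.10167862  0.32115416] [-105.7    2.1  321.2] 0.04254040610449072
off mm [-0.1 -0.8 83.2] dr [array([ 0.04,  0.03, -0.03]), array([ 5.0000e-02, -6.0000e-02,  1.7997e+02])]
```

Emit:
{"method": "jog_arm", "body": {"commands": [{"offset": [0,-0.001,0.025],"dr": [0,0,0]},{"offset": [0,0,0.03],"dr": [0,0,0]},{"offset": [0,0,0.018],"dr": [0,0,0]},{"offset": [0,0,0.009],"dr": [0,0,0]},{"offset": [0,0,0],"dr": [0,0,0]},{"offset": [0,0,0],"dr": [0,0,0]}]}}

```text
t: 13.78
ee_pos: [0.5144, -0.1019, 0.2395]
orientation: [2.396, 2.03, 0.001]
wrist_force: [-0.6, 0.7, 0.2]
grip_width: 0.0425
finger_force: 0.0
```

Emit:
{"method": "jog_arm", "body": {"commands": [{"offset": [0,0,0],"dr": [0,0,0]},{"offset": [0,0,0],"dr": [0,0,0]},{"offset": [0,0,0],"dr": [0,0,0]},{"offset": [0,0,0],"dr": [0,0,0]},{"offset": [0,0,0],"dr": [0,0,0]},{"offset": [0,0,0],"dr": [0,0,0]}], "claw": -1, "newtons": 50}}

```text
t: 14.52
ee_pos: [0.5143, -0.1016, 0.2394]
orientation: [2.395, 2.031, 0.001]
wrist_force: [-0.8, -0.7, 6.0]
grip_width: 0.0147
finger_force: 48.7
```

```bash
python3 - <<'E'
from h import *
p,Rt,st=T0(); print(p,L(p),st['grip_width'],st['finger_force'],st['wrist_force'])
print('pull dir in tool', Rt.T@RL@[-1,0,0])
E
```

```text
[ 0.51425481 -0.10161044  0.2394149 ] [-106.7    2.   239.4] 0.01472823458711697 48.72372329235077 [-0.84816369 -0.72239897  5.97425063]
pull dir in tool [-0.00153636 -0.99999803 -0.00125657]
```

Emit:
{"method": "jog_arm", "body": {"commands": [{"offset": [0,-0.004,0],"dr": [0,0,0]},{"offset": [0,-0.006,0],"dr": [0,0,0]},{"offset": [0,-0.007,0],"dr": [0,0,0]},{"offset": [0,-0.007,0],"dr": [0,0,0]},{"offset": [0,-0.007,0],"dr": [0,0,0]},{"offset": [0,-0.006,0],"dr": [0,0,0]},{"offset": [0,-0.005,0],"dr": [0,0,0]},{"offset": [0,0,0],"dr": [0,0,0]}]}}

```text
t: 15.52
ee_pos: [0.4735, -0.0945, 0.2394]
orientation: [2.394, 2.029, 0.006]
wrist_force: [6.9, 1.4, 2.7]
grip_width: 0.0151
finger_force: 49.0
```

```bash
python3 - <<'E'
from h import *
import pickle
p,Rt,st=T0(); print(p,L(p),st['grip_width'],st['finger_force'],RL.T@st['wrist_force'])
w=cams.calibration('wrist'); a=snap('wrist','w6.png'); pickle.dump(w,open('w6.pkl','wb'))
d=cams.calibration('side'); b=snap('side','s6.png')
u,v=proj(w,W(-148,-20,50)).astype(int); x,y=proj(d,W(-148,-20,60)).astype(int); print(u,v,x,y)
o=np.hstack([cv2.resize(a[v-75:v+45,u-40:u+40],(400,600),interpolation=2),cv2.resize(b[y-45:y+45,x-30:x+30],(400,600),interpolation=2)])
cv2.imwrite('pics/f6.png',o[:,:,::-1])
E
```

```text
[ 0.47351972 -0.09453259  0.23941188] [-148.     2.4  239.4] 0.015103101327300498 48.989399671554565 [6.57278426 2.48653374 2.7393815 ]
317 326 364 227
```

View pics/f6.png

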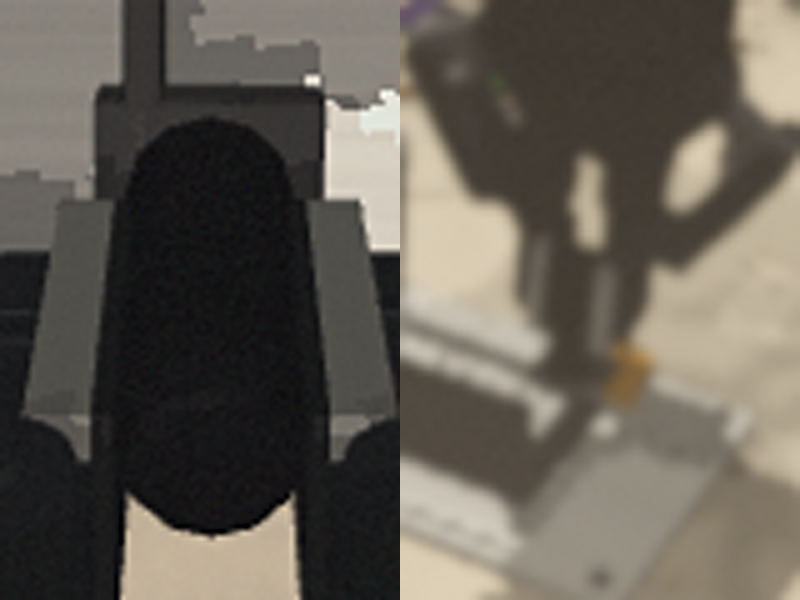

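The wrist crop shows the knob in the grip, with the foot plate's edge spanning crop x 95–325. The side crop shows the knob's arm just beside the brass slider. I'll compare the foot plate's position before and after the pull.

```bash
python3 - <<'E'
from h import *
import pickle
w=pickle.load(open('w5.pkl','rb')); x=pickle.load(open('w6.pkl','rb'))
for z in (.049,.052,.056):
    C=lambda u,v:L(onz(w,u/5+244,v/5+46,z)); D=lambda u,v:L(onz(x,u/5+277,v/5+251,z))
    print(z,C(488,257),C(672,257),'now',D(96,88),D(325,88),'arm',C(508,20),C(550,20),D(124,40),D(165,40))
p,Rt,st=T0(); print(L(p))
E
```

```text
0.049 [-118.4   -9.7   49. ] [-94.3  -9.8  49. ] now [-159.    14.8   49. ] [-135.1   14.8   49. ] arm [-116.4   17.8   49. ] [-111.2   17.8   49. ] [-156.    20.3   49. ] [-151.8   20.2   49. ]
0.052 [-118.6   -9.9   52. ] [-94.7 -10.   52. ] now [-158.8   16.2   52. ] [-135.3   16.1   52. ] arm [-116.6   17.3   52. ] [-111.4   17.3   52. ] [-155.8   21.5   52. ] [-151.7   21.5   52. ]
0.056 [-118.8  -10.2   56. ] [-95.4 -10.3  56. ] now [-158.5   18.    56. ] [-135.7   17.9   56. ] arm [-116.9   16.6   56. ] [-111.8   16.5   56. ] [-155.6   23.2   56. ] [-151.6   23.2   56. ]
[-147.8    2.4  239.4]
```

Emit:
{"method": "jog_arm", "body": {"commands": [{"offset": [0,-0.0012,0],"dr": [0,0,0]},{"offset": [0,0,0],"dr": [0,0,0]},{"offset": [0,0,0],"dr": [0,0,0]},{"offset": [0,0,0],"dr": [0,0,0]}]}}

```text
t: 16.12
ee_pos: [0.4727, -0.0944, 0.2394]
orientation: [2.394, 2.028, 0.006]
wrist_force: [7.2, 2.1, 2.6]
grip_width: 0.0144
finger_force: 49.0
```

```bash
python3 - <<'E'
from h import *
import pickle
p,Rt,st=T0(); print(L(p),st['grip_width'],st['finger_force'],RL.T@st['wrist_force'])
w=cams.calibration('wrist'); a=snap('wrist','w7.png'); s=cams.calibration('scene'); c=snap('scene','c7.png')
b=cams.snapshot('side')
g=a[251:371,277:357]; 
row=g[:,:,:].mean(2)[14:22].mean(0) ; print(row.round().astype(int))
x,y=proj(s,W(0,122,40)).astype(int)
o=np.hstack([cv2.resize(a[251:371,277:357],(400,600),interpolation=2),cv2.resize(c[y-60:y+60,x-20:x+60],(400,600),interpolation=2)])
cv2.imwrite('pics/f7.png',o[:,:,::-1])
row0=cv2.imread('pics/w6.png')[251:371,277:357].mean(2)[19:23].mean(0); row1=g.mean(2)[19:23].mean(0)
print(row0.round().astype(int)); print(row1.round().astype(int))
E
```

```text
[-148.8    2.4  239.4] 0.014362312818115197 48.95737051963806 [6.79482085 3.26002764 2.55032551]
[132 131 132 132 131 132 132 131 131 132 132 132 132 132 131 132 132 133
 130  94  76  76  76  78  56  50  54  54  53  53  53  49  36  64  66  66
  65  65  65  65  65  64  64  65  65  64  63  62  65  66  65  65  64  66
  67  65  66  66  65  83  83  99  68  65  74 120 146 146 146 122 131 131
 131 131 131 130 141 154 179 179]
[130 130 130 130 131 130 131 131 130 131 130 130 130 130 131 130 131 133
 118  52  45  47  49  46  45  51  55  54  54  54  52  50  46  49  50  49
  50  48  50  48  48  49  49  48  47  47  46  48  44  45  45  48  48  48
  47  46  47  48  47  47  48  48  48  45  35 156 178 153 124 120 122 128
 151 150 175 172 202 224 225 225]
[130 130 130 130 130 130 130 130 130 130 131 130 131 130 130 130 131 132
 118  52  46  48  48  47  44  52  55  54  53  54  52  51  48  49  50  50
  50  50  49  49  48  48  48  50  49  46  47  47  45  46  44  44  45  48
  47  46  47  47  47  48  46  48  47  44  39 154 176 175 177 124 150 152
 151 151 151 150 174 175 224 224]
```

View pics/f7.png

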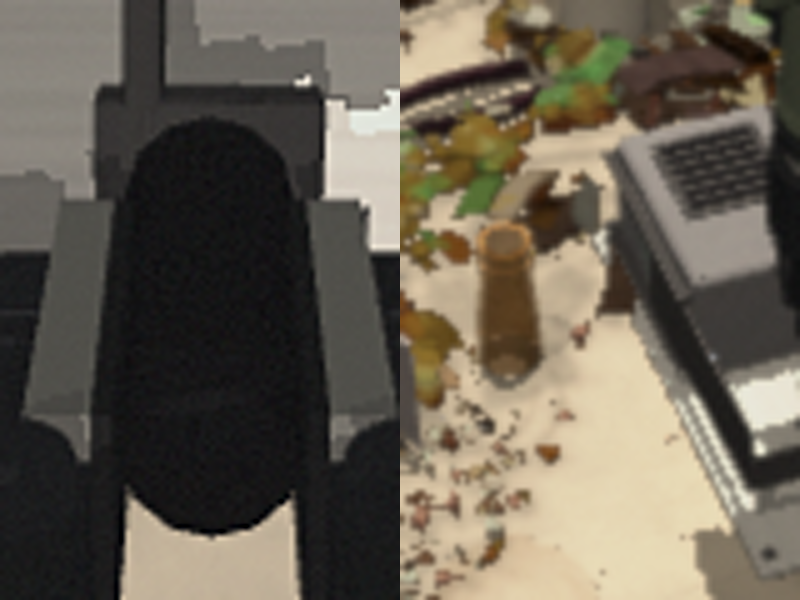

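```bash
python3 -c "
from cell import r
print(r.close_job())"
```

```text
the job is handed in; nothing more can be done
None
```

The job is handed in: the bottle neck stands released about midway between window and reflector (within roughly 3 mm), and the shutter is held about 42 mm out, level with the index pointer to about 1 mm by measurement; I viewed 12 pictures, crops included, which is over the limit of 10.

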